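# Shim the rocking bench scale

## Robot

A 6-joint arm with a two-finger parallel gripper is mounted at the origin on the work surface. World frame = base frame: x ahead of the robot, y to its left, z up, the work surface at z = 0. Lengths are in mm, angles in rad, forces in N, time in s.
With the tool pointing down it reaches from about 350 to 975 mm from the base axis. Payload 7.1 kg.
Tool frame: the origin (TCP) lies at the very end of the fingers, on their centre line; the grasp point (between the pads) lies 19 mm behind it; x points along the fingers, y is the direction in which the jaws open and shut, and the axes are right-handed (so a half turn about x gives the same grasp; the last joint's range is limited). The gripper opens to 88 mm and grips with 3 to 60 N. Pads are 20 mm wide; open, the fingers measure 115 mm over their backs; the gripper's body (75 mm by 178 mm) begins 61 mm behind the grasp point.
Start: joints at [-1.281, 0.423, 1.63, -0, 1.089, -0.019], TCP at [189.965, -595.414, 222.675] pointing down, gripper open.
Joint ranges: [-3, 3], [-0.9, 2.11], [0.09, 2.58], [-1.31, 4.45], [0.11, 2.69], [-2.54, 2.54]. Speed limits (rad/s): [2.39, 2.39, 3.01, 3.14, 3.14, 3.14].

## Interface

Orientations are given as a rotation vector (axis times angle).
In Python, from workcell import ctrl gives the robot as it stands. The module is installed in compiled form; this text tells all that it offers.
- The arm moves only by the tool carry_out, never from a script. Its argument "commands" is a list of rows, each a list of 6 numbers: the shift along the tool's x, y, z in m, then the turn, a rotation vector about the tool's x, y, z in degrees. In form: [[tx, ty, tz, rx, ry, rz], ...]. A call has 1 to 8 rows; each row shifts and turns the pose as measured when the row begins, along the tool's axes as they then stand; what a row does not reach is not made up. A row lasts 1/8 s, in which the tool goes at most 62.5 mm and 10.7 degrees, less where a joint would pass 70% of its speed; a pose out of reach is approached as far as the arm can. A call with a gripper value outside its range is refused whole. "grip" is the closure, from 0 (fully open) to 1 (shut), set as the call begins (left out, the last holds). The fingers move at their own pace and stop on an object; the grip force is fixed at half the most. Time passes only in rows, so rows that do not move let the fingers close. It gives the time, the measured TCP pose, the force and the opening at its end, in the units of the state.
- ctrl.get_obs(): the state, without advancing time (a new reading comes with each control period).
- ctrl.get_image(name): name is "side" or "top"; returns a dict with "pixels" (420x560x3 uint8, blue, green, red), "intrinsics" (3x3 intrinsics, pixels), "dist_coeffs" ([k1, k2, p1, p2, k3] as OpenCV has them; the pictures are not rectified), "rvec" (rotation vector, rad) and "tvec" (3), from world to camera coordinates, as OpenCV has them. Camera axes: x right, y down, z forward; pixel columns grow to the right and rows downward; lengths in mm; the calibration is good to about 2 mm. A picture is of the moment at which its call begins. There is no depth.
- ctrl.close_job(): hands the job in, once; it reports no verdict.
The state is a dict: "t": time; "qpos": joint angles; "qvel": joint speeds; "joint_torque": joint torques, N m; "ee_pos": TCP position; "orientation": TCP orientation; "ft_force": force on the tool from outside, world axes, zero at the start; "moment": the same for the moment, N m; "width": finger opening in mm.
Only numpy, scipy, OpenCV 4.12 (cv2) and the standard library are available. Lean on these libraries where they do the work, as an engineer would, in place of code of your own. Each camera call takes 0.05 s, during which the arm holds its last target. There are 200 camera calls.

## Task

The scale rocks because its far-left rubber foot is lost. With the fingertips, slide the orange wedge along the table, thin end first, under that foot until the scale stands level and firm on the wedge and its other feet; then press down on its near right corner to check that it no longer rocks, and take the hand away. Push and press only: do not pick up the wedge or the scale, do not shove the scale across the table, and leave the other things where they are.

Things in the scene. Friction and masses are not known exactly. Their poses are not given: they have to be found in the camera images.
- scale: White bench scale, about 2.2 kg, case 240 (x) x 200 (y) mm, underside 22 and flat top 68 mm above the ends of its feet; steel pan 155 mm square, centred at x=28 mm, up to 86 mm. Origin: centre, in the plane of the ends of the rubber feet; x to its back (away from the robot), y left, z up. Rubber feet at (95,-80), (-95,80), (-95,-80) mm. Starts leaning 0.08 rad towards the lost foot; to be level.
- short_foot (a point): Lowest point of the bare steel dome (11 mm radius) left at the far-left corner, at (95,80,10) mm of the scale, 10 mm shorter than the rubber feet. It touches the table at the start, with about 6 N; level, it is 10 mm up. Once level, the load on it, and so the push the wedge needs, rises by half and more; pushed on, the wedge tilts the scale the other way and shoves it along.
- raised_foot (a point): Lowest point of the near right rubber foot, at (-95,-80,0) mm of the scale, diagonally across from the dome. It hangs 10 mm over the table at the start and comes down onto it when the scale is level.
- check_corner (a point): Point on the flat case top right above the near right foot, at (-95,-80,68) mm of the scale, where the hand presses to check for rocking; at least 20 mm of clear flat top all round.
- shim: Orange smooth plastic wedge, 120 long x 40 wide mm, 60 g, 1 mm thick at the tip rising evenly to 21 mm at the thick end (1 in 6). Origin: centre of the underside; x points to the thin tip, z up. It lies flat at the scale's left, tip about 45 to 105 mm from the short foot and pointing roughly at it. The scale is level when the dome is about 55 mm from the tip, near the middle of the ramp.
- shim_tip (a point): Middle of the thin edge of the wedge, on the table, 60 mm along the wedge's x.
- shim_back (a point): Middle of the upright 40 x 21 mm thick end of the wedge, where it is pushed; 60 mm behind its centre, 10.5 mm above the table.
- meter: White handheld meter with a dark screen, 205 x 85 x 40 mm, lying left of the work; origin under its middle. Leave alone.
- sample_jar: Clear jar with a white cap, 52 mm diameter, 62 mm tall, upright; origin under its centre. Leave alone.
- cal_weight: Brass knobbed calibration weight, 38 mm diameter, 58 mm tall, upright; origin under its centre. Leave alone.
- reagent: Amber reagent bottle with a blue cap, 36 mm diameter, 75 mm tall, upright; origin under its centre. Leave alone.
- probe: Silver pen-shaped probe, 180 mm long, 16 mm thick, lying along its x; origin under its middle. Leave alone.
Not all that is in view belongs to the job. Of the things that look like the shim, the smallest one is meant.

How it is judged (in metres and radians):
On the way, in this order (a step that is already met when the one before it is completed fails the run):
1. the wedge carries the short foot, the scale is level and its near right foot is down on the table (angle between scale's own z axis and vertical below 0.012 rad and height (world z) of raised_foot below 0.0012 m and contact force between shim and scale above 1 N and y of short_foot in the frame of shim between -0.018 and 0.018 m and x of short_foot in the frame of shim between -0.045 and 0.045 m), for 0.2 s.
2. the hand presses on the near right corner and the scale does not rock (contact force between the fingers and scale above 3 N and horizontal distance between the grasp point and check_corner below 0.05 m and angle between scale's own z axis and vertical below 0.012 rad), for 0.2 s.
At the end, for the whole second after the job is handed in: The wedge carries the short foot (over 1 N, within 18 mm of its middle line), the scale is within 0.012 rad of level and 30 mm of where it stood, near right foot within 1.2 mm of the table, all at rest; on the way, the near right corner was pressed with over 3 N, within 50 mm of the foot (all of step 1 and linear speed of each of scale, shim below 0.01 m/s and distance of scale from where it was at the start of the episode below 0.03 m and height (world z) of shim below 0.003 m); the robot touches nothing.
It fails at once if the wedge was lifted off the table or turned over (height (world z) of shim above 0.015 m or angle between shim's own z axis and vertical above 0.4 rad).
It fails at once if the scale was lifted (height (world z) of scale above 0.012 m or angle between scale's own z axis and vertical above 0.15 rad).
It fails at once if the scale was shoved more than 40 mm (distance of scale from where it was at the start of the episode above 0.04 m).
It fails at once if one of the other things was disturbed (distance of any of meter, sample_jar, cal_weight, reagent, probe from where it was at the start of the episode above 0.02 m).
It also fails if it takes over 70 s, if anything falls off the work surface, if the arm or the gripper's body presses on something with over 40 N, if the wrist force passes 120 N, or if a joint passes its speed limit or range.

## Working session

There is one attempt and no reset: what is moved stays moved. The work goes in short steps, Python scripts to look and compute and a tool call to move; the robot and the scene stay as the last step left them, time stands still between calls to the robot, and variables do not carry over. Pictures are saved under pics/ and viewed, about 8 in all and at most 12, crops included, and the job is handed in when it is done.

Besides the shell and the picture viewer there is one more tool, called after "Request:" as name(argument=value, ...), one argument or row to a line, values as JSON. carry_out: Moves the arm, as the interface text tells. Its arguments: {"type":"object","properties":{"commands":{"type":"array"},"grip":{"type":"number"}},"required":["commands"]}

```bash
mkdir -p pics; cat > h.py <<'E'
import numpy as np, cv2
from workcell import ctrl
def cam(n):
    d=ctrl.get_image(n); d={k:np.array(v) for k,v in d.items()}
    return d
def ray(d,uv,z):
    uv=np.array(uv,float).reshape(-1,1,2)
    n=cv2.undistortPoints(uv,d['intrinsics'],d['dist_coeffs']).reshape(-1,2)
    R=cv2.Rodrigues(d['rvec'].astype(float))[0]; t=d['tvec'].reshape(3)
    C=-R.T@t; D=np.c_[n,np.ones(len(n))]@R
    return C+D*((z-C[2])/D[:,2])[:,None]
def proj(d,P):
    return cv2.projectPoints(np.array(P,float).reshape(-1,3),d['rvec'].astype(float),d['tvec'].astype(float),d['intrinsics'],d['dist_coeffs'])[0].reshape(-1,2)
E
python3 - <<'E'
from h import *
import pickle
o=ctrl.get_obs(); print(o)
D={}
for n in('top','side'):
    d=cam(n); D[n]=d; cv2.imwrite(f'pics/{n}0.png',d['pixels'])
    hsv=cv2.cvtColor(d['pixels'],cv2.COLOR_BGR2HSV)
    m=cv2.inRange(hsv,(5,120,90),(22,255,255))
    for c in cv2.findContours(m,0,2)[0]:
        if cv2.contourArea(c)>60:
            a=cv2.approxPolyDP(c,3,True).reshape(-1,2)
            print(n,cv2.contourArea(c),a.tolist(),ray(d,a,0)[:,:2].round().tolist())
pickle.dump(D,open('D0.pkl','wb'))
E
```

```text
{'t': 0.0, 'qpos': array([-1.28101235e+00,  4.23842572e-01,  1.63064386e+00, -2.30843653e-05,
        1.08865046e+00, -1.89978579e-02]), 'qvel': array([ 0.00052283,  0.00038792,  0.00093878, -0.00119737, -0.00142538,
        0.00037602]), 'joint_torque': array([ 5.43505357e-04, -5.44619751e+01, -2.73663604e+01,  6.44770707e-02,
        2.28203548e-02, -1.40286047e-04]), 'ee_pos': array([ 189.79967362, -594.9090859 ,  221.91876413]), 'orientation': array([ 2.05535008,  0.32151   , -2.05582585]), 'ft_force': array([ 0.67898849, -0.13724169, -0.28609255]), 'moment': array([ 0.0376144 , -0.02610692,  0.01989948]), 'width': 88.14752299934055}
top 114.0 [[223, 258], [220, 266], [229, 269], [232, 261]] [[404.0, 211.0], [381.0, 219.0], [373.0, 193.0], [396.0, 185.0]]
top 1003.0 [[232, 181], [190, 216], [200, 230], [243, 196]] [[621.0, 191.0], [519.0, 307.0], [481.0, 277.0], [579.0, 159.0]]
top 526.5 [[269, 174], [268, 187], [310, 188], [310, 178]] [[643.0, 87.0], [606.0, 89.0], [606.0, -30.0], [634.0, -29.0]]
top 1013.5 [[204, 115], [200, 132], [252, 150], [257, 135]] [[808.0, 276.0], [759.0
[... 1239 characters left out ...]
de 298.5 [[246, 208], [239, 230], [252, 231], [257, 210]] [[633.0, -29.0], [641.0, 81.0], [605.0, 83.0], [600.0, -22.0]]
side 1263.0 [[183, 136], [149, 136], [135, 170], [173, 170]] [[915.0, -491.0], [1040.0, -479.0], [1018.0, -220.0], [894.0, -232.0]]
side 62.5 [[340, 86], [341, 91], [353, 91], [351, 86]] [[305.0, -1108.0], [304.0, -1041.0], [249.0, -1048.0], [253.0, -1115.0]]
side 357.5 [[263, 87], [256, 64], [255, 87], [190, 87], [187, 67], [185, 92]] [[661.0, -1048.0], [723.0, -1388.0], [697.0, -1043.0], [993.0, -1011.0], [1066.0, -1299.0], [1002.0, -944.0]]
side 1147.0 [[187, 35], [254, 37], [253, 21], [193, 19]] [[1194.0, -1921.0], [782.0, -1923.0], [827.0, -2340.0], [1240.0, -2347.0]]
```

View pics/top0.png

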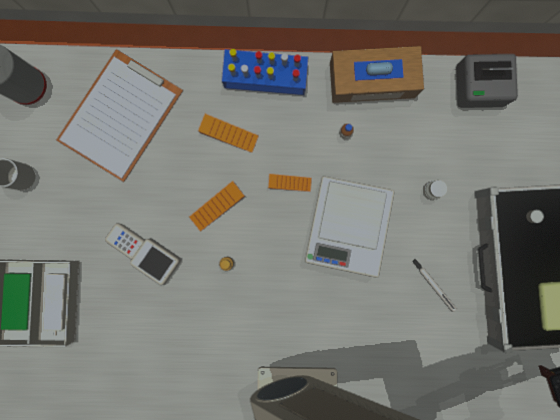

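View pics/side0.png

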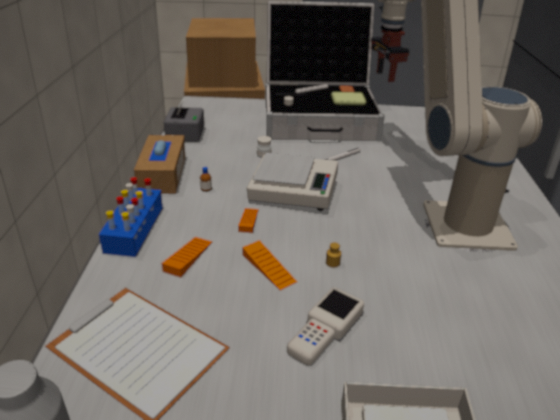

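The top view shows three orange wedges: (290,183), (217,206) and (228,133). The one at (290,183) is about 120 mm long. The other two are about 150 mm, so (290,183) is the smallest, and it points at the scale's far-left corner at (322,180). I'll confirm this in an enlarged crop.

```bash
python3 - <<'E'
from h import *
import pickle
D=pickle.load(open('D0.pkl','rb'))
t=D['top']['pixels'][160:285,255:405]; s=D['side']['pixels'][150:245,225:345]
a=cv2.resize(t,None,fx=4,fy=4,interpolation=cv2.INTER_CUBIC)[:, :600]
cv2.imwrite('pics/cropT.png',a)
cv2.imwrite('pics/cropS.png',cv2.resize(s,None,fx=6,fy=6,interpolation=cv2.INTER_CUBIC))
for n in D:
    d=D[n];R=cv2.Rodrigues(d['rvec'].astype(float))[0];print(n,(-R.T@d['tvec'].reshape(3)).round())
d=D['top'];hsv=cv2.cvtColor(d['pixels'],cv2.COLOR_BGR2HSV)
print(hsv[195,325],hsv[210,300],hsv[262,365])
E
```

```text
top [ 475.   57. 1305.]
side [ 501. 1211.  814.]
[ 94  11 159] [ 48   9 142] [104  17 165]
```

View pics/cropT.png

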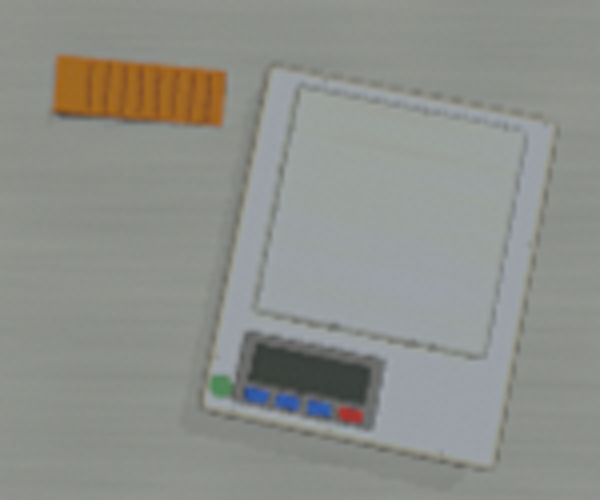

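View pics/cropS.png

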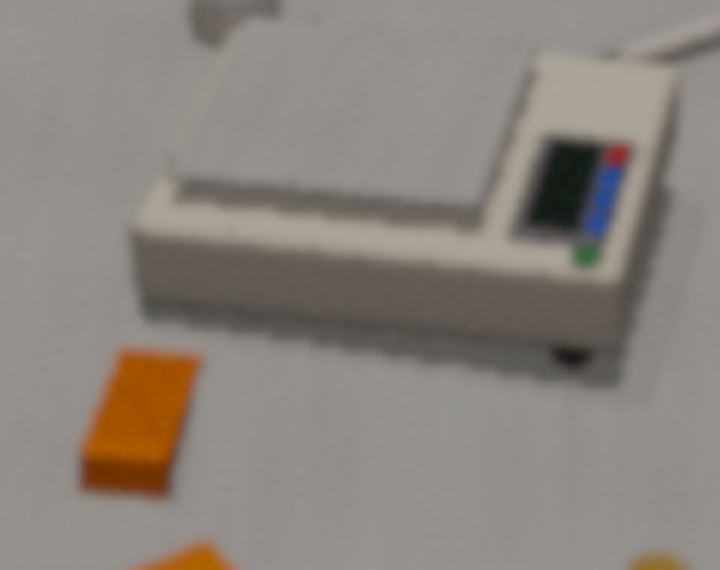

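Crop check: the wedge at (290,183) measures about 120 x 40 mm. Its thick end is to the left, with the dark end face visible in the side view, and its thin tip is to the right, facing the scale. So it is the one meant. Next I'll solve for both poses.

```bash
cat > fit.py <<'E'
from h import *
from scipy.optimize import least_squares
from scipy.spatial.transform import Rotation as Ro
def Rt(yaw,tilt):
    ax=np.array([-80,95,0.])/np.hypot(80,95)*0+np.array([-95,80,0.])/np.hypot(95,80)
    return Ro.from_euler('z',yaw)*Ro.from_rotvec(ax*tilt)
E
python3 - <<'E'
from fit import *
import pickle
D=pickle.load(open('D0.pkl','rb'));T=D['top'];S=D['side']
print(Rt(0,.08).apply([95,80,10]),Rt(0,.08).apply([-95,-80,0]))
full=lambda a,k,o:(np.array(a,float)+.5)/k-.5+np.array(o)
# scale
ct=full([(271,66),(555,123),(494,467),(204,408)],4,(255,160))
M=np.array([(120,100,68),(120,-100,68),(-120,-100,68),(-120,100,68)],float)
cs=full([(137,232),(622,285)],6,(225,150)) # far-left, near-left
print('FLNL top',ray(T,ct,68).round(),'side',ray(S,cs,65).round())
def f(p,tl):
    P=Rt(p[2],tl).apply(M)+[p[0],p[1],0]
    return np.r_[(proj(T,P)-ct).ravel(),(proj(S,P[[0,3]])-cs).ravel()]
for tl in(.08,-.08):
    r=least_squares(lambda p:f(p,tl),[560,-130,-.2],x_scale=[1,1,.01]); print(tl,r.x,r.cost,r.fun.round(1))
r=least_squares(lambda p:f(p,.08 if Rt(0,.08).apply([95,80,10])[2]<5 else -.08),[560,-130,-.2],x_scale=[1,1,.01]);p=r.x
tl=.08 if Rt(0,.08).apply([95,80,10])[2]<5 else -.08
g=lambda q:(Rt(p[2],tl).apply(q)+[p[0],p[1],0]).round(1)
print('dome',g([95,80,10]),'check',g([-95,-80,68]),'raised',g([-95,-80,0]))
# wedge
wt=full([(57,56),(54,116),(226,70),(222,126)],4,(255,160))
ws=full([(87,455),(170,460),(82,487),(165,492),(122,350),(202,353)],6,(225,150))
print('back top21',ray(T,wt[:2],21).round(1),'tip',ray(T,wt[2:],1).round(1))
print('side back top',ray(S,ws[:2],21).round(1),'bot',ray(S,ws[2:4],0).round(1),'tip',ray(S,ws[4:],1).round(1))
E
```

```text
[95.26262782 80.31187054  0.18759397] [-94.74786871 -79.70059409   9.78042309]
FLNL top [[ 631.  -58.   68.]
 [ 597. -249.   68.]
 [ 367. -210.   68.]
 [ 402.  -17.   68.]] side [[629. -33.  65.]
 [401.  -8.  65.]]
0.08 [ 4.95342983e+02 -1.35638873e+02 -1.80596241e-01] 8.317334490058128 [-1.2 -0.8  1.  -0.9  0.5  1.5 -1.7  0.9 -1.3 -1.3  0.6 -1.7]
-0.08 [ 5.03064594e+02 -1.27332614e+02 -1.61060326e-01] 42.35490434314422 [-1.8 -1.2 -0.2 -1.6 -1.   0.3 -1.4  2.  -0.7 -8.   1.6 -1.7]
dome [ 6.035e+02 -7.370e+01  2.000e-01] check [ 392.  -193.6   77.6] raised [ 387.8 -197.     9.8]
back top21 [[641.3  87.2  21. ]
 [599.2  88.4  21. ]] tip [[636.4 -32.2   1. ]
 [596.6 -30.    1. ]]
side back top [[639.3  89.5  21. ]
 [601.9  89.9  21. ]] bot [[642.3  85.1   0. ]
 [604.5  85.4   0. ]] tip [[636.  -28.    1. ]
 [597.3 -29.1   1. ]]
```

```bash
cat > w.py <<'E'
from h import *
from scipy.spatial.transform import Rotation as Ro
import sys
# usage: w.py x y z yaw_of_tool_y(deg) -> shift in the tool frame and turn
o=ctrl.get_obs(); R=Ro.from_rotvec(o['orientation']).as_matrix()
print('t',round(o['t'],2),'pos',o['ee_pos'].round(1),'F',o['ft_force'].round(1),'w',round(o['width'],1))
print('R\n',R.round(3))
if len(sys.argv)>4:
    x,y,z,a=map(float,sys.argv[1:5]); a=np.radians(a)
    X=np.array([0,0,-1.]);Y=np.array([np.cos(a),np.sin(a),0]);Z=np.cross(X,Y)
    Rd=np.c_[X,Y,Z]
    print('shift mm tool',(R.T@(np.array([x,y,z])-o['ee_pos'])).round(1),'shift after turn',(Rd.T@(np.array([x,y,z])-o['ee_pos'])).round(1),
     'turn deg',np.degrees(Ro.from_matrix(R.T@Rd).as_rotvec()).round(1))
E
python3 w.py 660 -12 150 0
```

```text
t 0.1 pos [ 189.8 -594.9  222. ] F [-0.9 -0.8 -0.8] w 87.5
R
 [[-0.     0.304 -0.953]
 [ 0.001 -0.953 -0.304]
 [-1.    -0.001 -0.   ]]
shift mm tool [  72.6 -412.4 -625.1] shift after turn [  72.   470.2 -582.9] turn deg [-72.3  -0.1   0.1]
```

Request:
carry_out(
  commands=[
    [0,0,0,-10,0,0],
    [0,0,0,-10,0,0],
    [0,0,0,-10,0,0],
    [0,0,0,-10,0,0],
    [0,0,0,-10,0,0],
    [0,0,0,-10,0,0],
    [0,0,0,-6,0,0],
  ],
  grip=1,
)

```text
t: 0.98
ee_pos: [189.2, -592.7, 218.6]
orientation: [1.267, 1.182, -1.261]
ft_force: [-0.2, 0.2, 0.6]
width: 20.9
```

```bash
python3 w.py 665 -14 150 -6.2
```

```text
t 0.97 pos [ 189.2 -592.7  218.6] F [-0.2  0.2  0.6] w 20.9
R
 [[-0.002  0.997 -0.072]
 [ 0.008 -0.072 -0.997]
 [-1.    -0.003 -0.008]]
shift mm tool [  71.9  433.  -611. ] shift after turn [  68.6  410.6 -626.7] turn deg [ 2.1 -0.4  0.2]
```

Request:
carry_out(
  commands=[
    [0,0.033,-0.047,2,0,0],
    [0,0.033,-0.047,0,0,0],
    [0,0.033,-0.047,0,0,0],
    [0,0.033,-0.047,0,0,0],
    [0,0.033,-0.047,0,0,0],
    [0,0.033,-0.047,0,0,0],
    [0,0.033,-0.047,0,0,0],
    [0,0.033,-0.047,0,0,0],
  ],
)

```text
t: 1.98
ee_pos: [496.4, -238.3, 218.5]
orientation: [1.298, 1.162, -1.292]
ft_force: [-0.3, -1.4, 0.7]
width: 0.2
```

```bash
python3 w.py 665 -14 120 -6.2
```

```text
t 1.98 pos [ 496.4 -238.3  218.5] F [-0.3 -1.4  0.7] w 0.2
R
 [[-0.004  0.993 -0.114]
 [ 0.009 -0.114 -0.993]
 [-1.    -0.005 -0.008]]
shift mm tool [  99.8  142.3 -241.2] shift after turn [  98.5  143.4 -241.1] turn deg [-0.4 -0.5  0.3]
```

Request:
carry_out(
  commands=[
    [0,0.03,-0.05,0,0,0],
    [0,0.03,-0.05,0,0,0],
    [0,0.03,-0.05,0,0,0],
    [0,0.03,-0.05,0,0,0],
    [0.03,0.02,-0.035,0,0,0],
    [0.03,0.01,-0.01,0,0,0],
    [0.03,0,0,0,0,0],
    [0,0,0,0,0,0],
  ],
)

```text
t: 2.98
ee_pos: [679.3, 2.5, 125.0]
orientation: [1.292, 1.167, -1.288]
ft_force: [0.2, -0.5, -0.8]
width: 0.3
```

```bash
python3 w.py 650 -14 4 -6.2; python3 - <<'E'
from h import *
d=cam('side');cv2.imwrite('pics/side1.png',cv2.resize(d['pixels'][90:300,160:440],None,fx=2.5,fy=2.5))
E
```

```text
t 2.98 pos [679.3   2.5 125. ] F [ 0.2 -0.5 -0.8] w 0.3
R
 [[-0.005  0.994 -0.108]
 [ 0.009 -0.108 -0.994]
 [-1.    -0.006 -0.008]]
shift mm tool [121.  -26.6  20.6] shift after turn [121.  -27.4  19.6] turn deg [ 0.  -0.5  0.4]
```

View pics/side1.png

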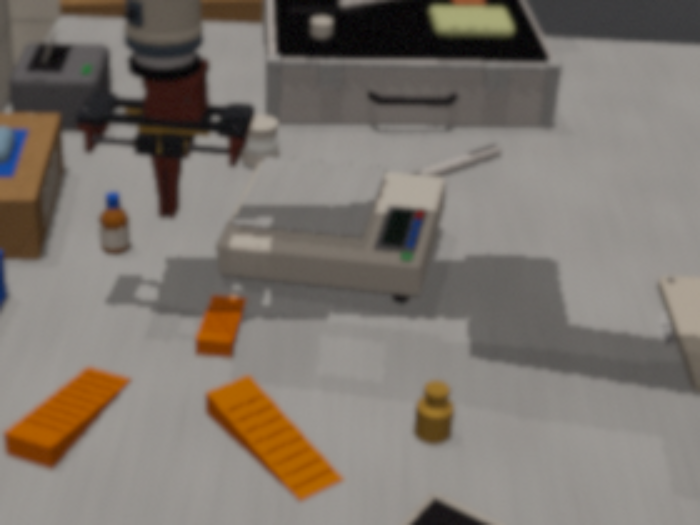

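The gripper is above the wedge's far side with the fingers shut, and nothing has been disturbed. The wedge points about 11 mm beyond the dome, so I'll nudge its tip towards the robot first.

Request:
carry_out(
  commands=[
    [0.03,-0.007,0.003,0,0.5,0],
    [0.03,-0.007,0.002,0,0,0],
    [0.03,0,0,0,0,0],
    [0.02,0,0,0,0,0],
    [0,0,0,0,0,0],
  ],
)

```text
t: 3.65
ee_pos: [672.1, -1.4, 23.0]
orientation: [1.309, 1.16, -1.273]
ft_force: [-0.9, 0.8, 0.2]
width: 0.2
```

```bash
python3 w.py 660 -2 2.5 -6.2
```

```text
t 3.65 pos [672.1  -1.4  23. ] F [-0.9  0.8  0.2] w 0.2
R
 [[ 0.012  0.994 -0.11 ]
 [ 0.018 -0.11  -0.994]
 [-1.     0.01  -0.019]]
shift mm tool [ 20.3 -12.2   2.3] shift after turn [ 20.5 -12.    1.9] turn deg [-0.1 -1.1 -0.6]
```

Request:
carry_out(
  commands=[
    [0.01,0,0,0,-0.5,-0.5],
    [0.009,0,0,0,0,0],
    [0.001,-0.005,0,0,0,0],
    [0,-0.004,0,0,0,0],
    [0,0,0,0,0,0],
  ],
)

```text
t: 4.28
ee_pos: [665.1, -0.2, 5.1]
orientation: [1.3, 1.157, -1.281]
ft_force: [0.1, -0.5, 0.4]
width: 0.1
```

```bash
python3 w.py 650 -2 2.5 -6.2
```

```text
t 4.28 pos [ 6.651e+02 -2.000e-01  5.100e+00] F [ 0.1 -0.5  0.4] w 0.1
R
 [[ 0.007  0.994 -0.11 ]
 [ 0.009 -0.11  -0.994]
 [-1.     0.006 -0.01 ]]
shift mm tool [  2.5 -14.8   3.5] shift after turn [  2.6 -14.8   3.4] turn deg [-0.1 -0.6 -0.3]
```

Request:
carry_out(
  commands=[
    [0.003,-0.005,0,0,0,0],
    [0,-0.005,0.0005,0,0,0],
    [0,-0.005,0.0005,0,0,0],
    [0,-0.004,0,0,0,0],
    [0,-0.003,0,0,0,0],
    [0,0,0,0,0,0],
  ],
)

```text
t: 5.03
ee_pos: [641.7, 1.3, 2.4]
orientation: [1.301, 1.157, -1.28]
ft_force: [0.3, -0.0, -0.7]
width: 0.7
```

```bash
python3 w.py 650 -2 2.5 -6.2; cat > wd.py <<'E'
from h import *
d=cam('side')
hsv=cv2.cvtColor(d['pixels'],cv2.COLOR_BGR2HSV)
m=cv2.inRange(hsv,(3,150,60),(22,255,255)); m[:,:225]=0;m[245:]=0;m[:195]=0;m[:,275:]=0
c=max(cv2.findContours(m,0,2)[0],key=cv2.contourArea)
a=cv2.approxPolyDP(c,1.5,True).reshape(-1,2);print(a.tolist());print('z0',ray(d,a,0)[:,:2].round(1).tolist());print('z21',ray(d,a,21)[:,:2].round(1).tolist())
E
python3 wd.py; python3 - <<'E'
from h import *
d=cam('side');cv2.imwrite('pics/side2.png',cv2.resize(d['pixels'][150:250,210:330],None,fx=6,fy=6,interpolation=cv2.INTER_CUBIC))
E
```

```text
t 5.03 pos [641.7   1.3   2.4] F [ 0.3 -0.  -0.7] w 0.7
R
 [[ 0.008  0.994 -0.11 ]
 [ 0.009 -0.11  -0.994]
 [-1.     0.006 -0.01 ]]
shift mm tool [-0.1  8.6  2.4] shift after turn [-0.1  8.6  2.4] turn deg [-0.1 -0.6 -0.4]
[[259, 210], [245, 210], [239, 224], [239, 230], [250, 232]]
z0 [[594.6, -22.5], [634.8, -18.6], [643.9, 53.1], [640.7, 81.4], [610.0, 87.8]]
z21 [[592.2, 9.3], [631.4, 13.1], [640.3, 83.0], [637.1, 110.6], [607.2, 116.8]]
```

View pics/side2.png

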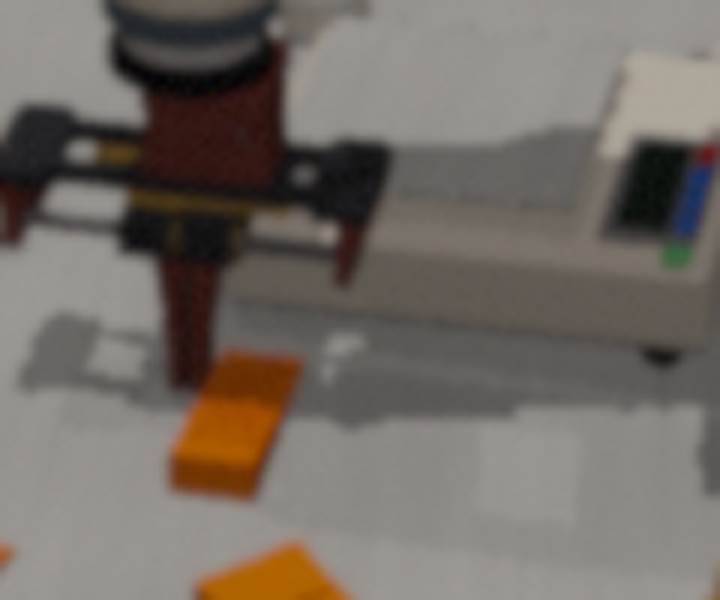

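The fingers sit on the wedge's right-hand side of the image, i.e. its far side. The tip is at crop (218,352)–(302,358) and the back bottom edge at (172,487)–(252,495). I'll cast rays to get the new pose.

```bash
python3 - <<'E'
from fit import *
import pickle
S=pickle.load(open('D0.pkl','rb'))['side']
full=lambda a,k,o:(np.array(a,float)+.5)/k-.5+np.array(o)
p=full([(218,352),(302,358),(177,455),(260,460),(172,487),(252,495)],6,(210,150))
t=ray(S,p[:2],1);b=ray(S,p[2:4],21);c=ray(S,p[4:],0)
print(t.round(1),b.round(1),c.round(1))
tip=t.mean(0);bk=(b.mean(0)+c.mean(0))/2;print(tip,bk,'heading',(tip-bk)/np.linalg.norm(tip-bk))
E
```

```text
[[633.  -26.5   1. ]
 [592.2 -25.2   1. ]] [[639.3  89.5  21. ]
 [601.9  89.9  21. ]] [[642.3  85.1   0. ]
 [605.7  87.8   0. ]]
[612.57497414 -25.84838468   1.        ] [622.2988386   88.07812482  10.5       ] heading [-0.08475085 -0.99295594 -0.08279971]
```

Request:
carry_out(
  commands=[
    [0,-0.003,0,0,0,0],
    [0,-0.001,0,0,0,0],
    [0,0,0,0,0,0],
  ],
)

```text
t: 5.5
ee_pos: [638.2, 1.8, 2.4]
orientation: [1.301, 1.156, -1.28]
ft_force: [0.9, 0.2, -0.2]
width: 0.1
```

```bash
python3 w.py 650 -2 2.5 -6.2; python3 wd.py
```

```text
t 5.5 pos [638.2   1.8   2.4] F [ 0.9  0.2 -0.2] w 0.1
R
 [[ 0.008  0.994 -0.11 ]
 [ 0.009 -0.11  -0.994]
 [-1.     0.007 -0.01 ]]
shift mm tool [-0.  12.2  2.5] shift after turn [-0.1 12.2  2.5] turn deg [-0.1 -0.6 -0.4]
[[259, 210], [249, 209], [246, 211], [239, 225], [239, 230], [251, 232], [259, 216]]
z0 [[594.6, -22.5], [623.8, -25.0], [631.4, -13.7], [643.4, 57.9], [640.7, 81.4], [607.3, 87.6], [592.1, 8.3]]
z21 [[592.2, 9.3], [620.7, 6.9], [628.0, 17.9], [639.7, 87.6], [637.1, 110.6], [604.6, 116.5], [589.7, 39.3]]
```

Request:
carry_out(
  commands=[
    [0,0.012,0,0,0,0],
    [-0.02,0.004,0,0,0,0],
    [-0.03,0,0,0,0,0],
    [-0.01,0,-0.03,0,0,0],
    [0,-0.01,-0.045,0,0,0],
    [0,-0.01,-0.04,0,0,0],
    [0,0,-0.01,0,0,0],
    [0,0,0,0,0,0],
  ],
)

```text
t: 6.55
ee_pos: [655.4, 128.0, 66.9]
orientation: [1.306, 1.151, -1.277]
ft_force: [-0.4, -0.4, -0.0]
width: 0.2
```

```bash
python3 w.py 625 118 8 -6.5;python3 - <<'E'
from h import *
d=cam('side');cv2.imwrite('pics/side3.png',cv2.resize(d['pixels'][150:250,210:330],None,fx=6,fy=6,interpolation=cv2.INTER_CUBIC))
E
```

```text
t 6.55 pos [655.4 128.   66.9] F [-0.4 -0.4 -0. ] w 0.2
R
 [[ 0.014  0.994 -0.112]
 [ 0.01  -0.112 -0.994]
 [-1.     0.013 -0.011]]
shift mm tool [ 58.3 -29.9  14. ] shift after turn [ 58.9 -29.1  13.4] turn deg [ 0.  -0.6 -0.7]
```

View pics/side3.png

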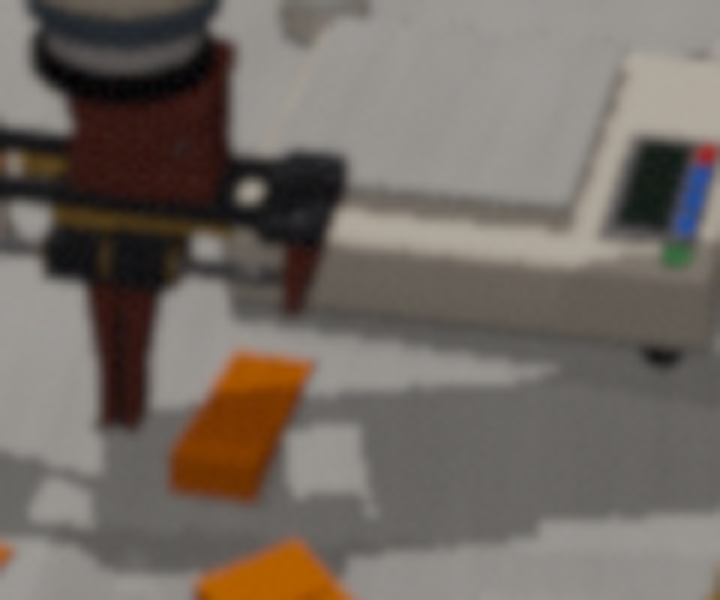

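The wedge tip is now at crop (235,352)–(313,362) and the back bottom at (172,488)–(255,500).

```bash
python3 - <<'E'
from fit import *
import pickle
S=pickle.load(open('D0.pkl','rb'))['side']
full=lambda a,k,o:(np.array(a,float)+.5)/k-.5+np.array(o)
p=full([(235,352),(313,362),(178,455),(262,466),(172,488),(255,500)],6,(210,150))
t=ray(S,p[:2],1);b=ray(S,p[2:4],21);c=ray(S,p[4:],0)
tip=t.mean(0);bk=(b.mean(0)+c.mean(0))/2;h=(tip-bk)[:2]/np.linalg.norm((tip-bk)[:2]);print(tip,bk,'heading',h)
v=np.array([603.5,-73.7])-tip[:2];print('dome along',v@h,'lateral',v@[-h[1],h[0]], 'side-edge dir',(c[1]-c[0]).round(1))
E
```

```text
[605.72045663 -24.75810825   1.        ] [621.4103059  90.3178763  10.5      ] heading [-0.13509351 -0.99083285]
dome along 48.793203553620856 lateral 4.411630337261948 side-edge dir [-38.2   5.6   0. ]
```

Request:
carry_out(
  commands=[
    [0,-0.022,0.004,0,-0.5,-0.6],
    [0,-0.014,0.004,0,0,0],
    [0.02,0,0,0,0,0],
    [0.025,0,0,0,0,0],
    [0.015,0,0,0,0,0],
    [0,0,0,0,0,0],
  ],
)

```text
t: 7.35
ee_pos: [620.0, 118.3, 1.9]
orientation: [1.299, 1.149, -1.293]
ft_force: [-1.1, 0.5, 0.1]
width: 0.6
```

```bash
python3 w.py 624 112 8 -6.5
```

```text
t 7.35 pos [620.  118.3   1.9] F [-1.1  0.5  0.1] w 0.6
R
 [[ 0.004  0.993 -0.119]
 [ 0.002 -0.119 -0.993]
 [-1.     0.003 -0.002]]
shift mm tool [-6.1  4.8  5.8] shift after turn [-6.1  4.7  5.8] turn deg [-0.3 -0.1 -0.2]
```

Request:
carry_out(
  commands=[
    [-0.006,0.005,0,0,0,0],
    [0,0,0.006,0,0,0],
    [0,0,0.008,0,0,0],
    [0,0,0.01,0,0,0],
    [0,0,0.01,0,0,0],
    [0,0,0.01,0,0,0],
    [0,0,0.01,0,0,0],
    [0,0,0,0,0,0],
  ],
)

```text
t: 8.35
ee_pos: [620.4, 60.0, 10.5]
orientation: [1.303, 1.147, -1.29]
ft_force: [0.9, 0.2, 1.4]
width: 0.3
```

```bash
python3 w.py 616 45 8 -6.8; python3 - <<'E'
from h import *
d=cam('top');cv2.imwrite('pics/top1.png',cv2.resize(d['pixels'][150:240,260:380],None,fx=6,fy=6,interpolation=cv2.INTER_CUBIC))
E
```

```text
t 8.35 pos [620.4  60.   10.5] F [0.9 0.2 1.4] w 0.3
R
 [[ 0.008  0.993 -0.12 ]
 [ 0.003 -0.12  -0.993]
 [-1.     0.007 -0.004]]
shift mm tool [ 2.4 -2.6 15.4] shift after turn [ 2.5 -2.6 15.4] turn deg [-0.1 -0.2 -0.4]
```

View pics/top1.png

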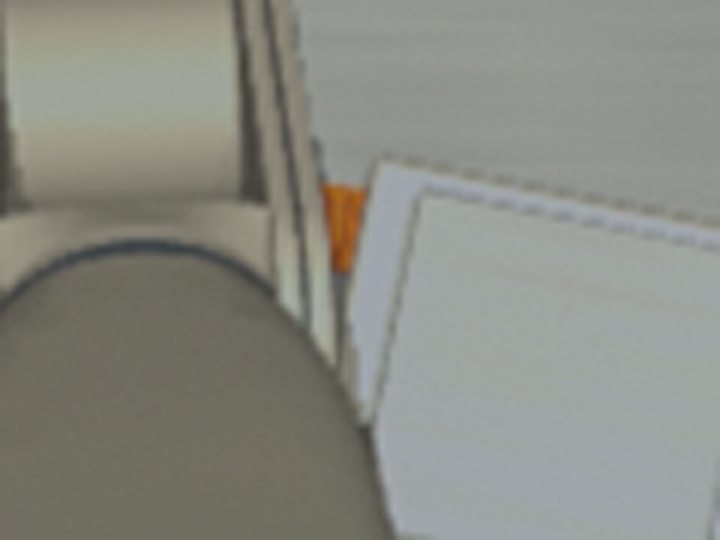

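The arm hides most of the top view. The visible strip of wedge enters under the scale's left side, between crop rows 185 and 272 at column about 345.

```bash
python3 - <<'E'
from fit import *
import pickle
T=pickle.load(open('D0.pkl','rb'))['top']
full=lambda a,k,o:(np.array(a,float)+.5)/k-.5+np.array(o)
print(ray(T,full([(363,185),(350,272),(325,185)],6,(260,150)),4).round(1))
print(ray(T,full([(380,157)],6,(260,150)),58).round(1), ray(T,np.array([[322.4,176.1]]),58).round(1))
E
```

```text
[[627.2 -57.5   4. ]
 [586.  -52.    4. ]
 [626.9 -39.6   4. ]]
[[633.8 -60.2  58. ]] [[632.8 -58.8  58. ]]
```

Request:
carry_out(
  commands=[
    [0.001,0,0.007,0,0,0],
    [0.001,0,0.007,0,0,0],
    [0,0,0.007,0,0,0],
    [0,0,0.006,0,0,0],
  ],
)

```text
t: 8.9
ee_pos: [620.1, 38.5, 10.0]
orientation: [1.31, 1.147, -1.282]
ft_force: [1.0, 6.6, -0.8]
width: 0.4
```

Request:
carry_out(
  commands=[
    [0,0,0.005,0,0,0],
    [0,0,0.005,0,0,0],
    [0,0,0.005,0,0,0],
  ],
)

```text
t: 9.28
ee_pos: [619.1, 26.8, 9.8]
orientation: [1.313, 1.149, -1.279]
ft_force: [1.3, 7.2, 1.0]
width: 0.3
```

Request:
carry_out(
  commands=[
    [0,-0.0005,0.005,0,0.3,0],
    [0,-0.0005,0.005,0,0.3,0],
    [0,-0.0005,0.005,0,0.3,0],
  ],
)

```text
t: 9.65
ee_pos: [617.3, 15.7, 10.0]
orientation: [1.328, 1.162, -1.266]
ft_force: [0.4, 6.7, 1.3]
width: 0.7
```

```bash
python3 w.py 616 0 8 -6.8; python3 - <<'E'
from h import *
d=cam('side');cv2.imwrite('pics/side4.png',cv2.resize(d['pixels'][145:245,225:345],None,fx=6,fy=6,interpolation=cv2.INTER_CUBIC))
E
```

```text
t 9.65 pos [617.3  15.7  10. ] F [0.4 6.7 1.3] w 0.7
R
 [[ 0.02   0.993 -0.117]
 [ 0.031 -0.117 -0.993]
 [-0.999  0.016 -0.033]]
shift mm tool [ 1.5  0.6 15.8] shift after turn [ 2.   0.6 15.7] turn deg [ 0.1 -1.9 -0.9]
```

View pics/side4.png

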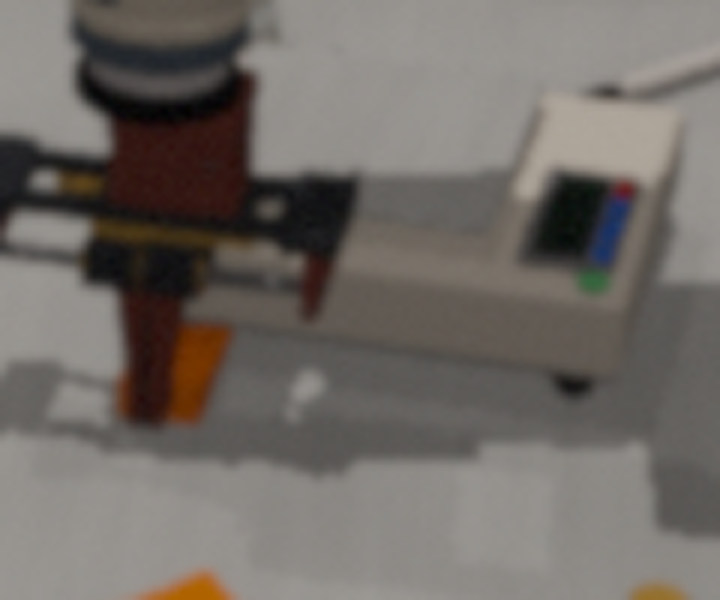

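Side view: the finger is on the back face, covering crop columns 130–178 of a face spanning 118–203. The wedge is under the corner and the scale is partly raised. By geometry about 15 mm remain, so I'll go slowly and watch the force.

Request:
carry_out(
  commands=[
    [0,0,0.005,0,-0.5,-0.4],
    [0,0,0.005,0,-0.5,-0.4],
  ],
)

```text
t: 9.95
ee_pos: [616.2, 6.8, 9.8]
orientation: [1.309, 1.161, -1.285]
ft_force: [0.3, 6.3, -0.4]
width: 0.3
```

Request:
carry_out(
  commands=[
    [0,0,0.004,0,-0.3,0],
  ],
)

```text
t: 10.07
ee_pos: [616.1, 3.8, 9.7]
orientation: [1.306, 1.158, -1.287]
ft_force: [1.2, 8.4, 1.4]
width: 0.4
```

```bash
cat > tl.py <<'E'
# near-right corner and near-left top corner shift in side view versus start, against expected
from fit import *
import pickle,sys
D=pickle.load(open('D0.pkl','rb'));S=D['side']
p=[495.3,-135.6,-.18]
d=cam('side')
g0=cv2.cvtColor(S['pixels'],cv2.COLOR_BGR2GRAY);g1=cv2.cvtColor(d['pixels'],cv2.COLOR_BGR2GRAY)
for q in([-95,-80,68],[-95,0,68],[-110,90,68]):
    e0=proj(S,Rt(p[2],.08).apply(q)+[p[0],p[1],0])[0];e1=proj(S,Rt(p[2],0).apply(q)+[p[0],p[1],0])[0]
    u,v=e0.round().astype(int);k=13
    t=g0[v-k:v+k+1,u-k:u+k+1]; s=g1[v-k-8:v+k+9,u-k-8:u+k+9]
    r=cv2.matchTemplate(s,t,cv2.TM_CCOEFF_NORMED);_,mx,_,(i,j)=cv2.minMaxLoc(r)
    sub=lambda a,b,c:(a-c)/(2*(a-2*b+c)) 
    di=sub(r[j,i-1],r[j,i],r[j,i+1]) if 0<i<16 else 0; dj=sub(r[j-1,i],r[j,i],r[j+1,i]) if 0<j<16 else 0
    print(q,'exp',(e1-e0).round(2),'meas',round(i-8+di,2),round(j-8+dj,2),'ncc',round(mx,2))
E
python3 w.py 616 0 8 -6.8|head -1; python3 tl.py
```

```text
t 10.07 pos [616.1   3.8   9.7] F [1.2 8.4 1.4] w 0.4
[-95, -80, 68] exp [1.16 2.25] meas 0.45 1.21 ncc 0.87
[-95, 0, 68] exp [1.31 0.86] meas 1.16 0.91 ncc 0.96
[-110, 90, 68] exp [ 1.46 -0.58] meas 1.21 -0.01 ncc 0.84
```

Request:
carry_out(
  commands=[
    [0,0,0.004,0,0,0],
  ],
)

```text
t: 10.25
ee_pos: [616.0, 1.0, 9.7]
orientation: [1.307, 1.159, -1.286]
ft_force: [1.2, 8.6, 0.4]
width: 0.4
```

Request:
carry_out(
  commands=[
    [0,0,0.004,0,0,0],
  ],
)

```text
t: 10.38
ee_pos: [616.0, -1.6, 9.7]
orientation: [1.308, 1.159, -1.285]
ft_force: [1.8, 9.2, 0.9]
width: 0.4
```

```bash
python3 w.py 616 0 8 -6.8|head -1; python3 tl.py
```

```text
t 10.38 pos [616.   -1.6   9.7] F [1.8 9.2 0.9] w 0.4
[-95, -80, 68] exp [1.16 2.25] meas 0.64 1.07 ncc 0.88
[-95, 0, 68] exp [1.31 0.86] meas 1.12 0.71 ncc 0.96
[-110, 90, 68] exp [ 1.46 -0.58] meas 1.0 -0.3 ncc 0.85
```

The force has risen from about 6.5 to 9.2 N, and geometry puts the dome about 55–58 mm from the tip. I'll back off and check level with a clear view.

Request:
carry_out(
  commands=[
    [0,0,-0.01,0,0,0],
    [0,0,-0.02,0,0,0],
    [0,0,-0.03,0,0,0],
    [-0.04,0,-0.04,0,0,0],
    [-0.05,0.03,-0.04,0,0,0],
    [-0.05,0.04,-0.04,0,0,0],
    [-0.05,0.04,-0.04,0,0,0],
    [0,0,0,0,0,0],
  ],
)

```text
t: 11.42
ee_pos: [732.1, 198.9, 183.5]
orientation: [1.301, 1.162, -1.286]
ft_force: [-0.5, 0.2, -0.4]
width: 0.8
```

```bash
python3 w.py 616 0 8 -6.8|head -1; python3 tl.py; python3 - <<'E'
from h import *
a=cam('top')['pixels'][160:285,255:405];b=cam('side')['pixels'][150:255,225:345]
a=cv2.resize(a,None,fx=3.2,fy=3.2,interpolation=cv2.INTER_CUBIC);b=cv2.resize(b,(400,350),interpolation=cv2.INTER_CUBIC)
h=max(len(a),len(b));pad=lambda i:cv2.copyMakeBorder(i,0,h-len(i),0,0,0)
a=a[:,:400];cv2.imwrite('pics/both.png',np.hstack([pad(a),pad(b)]))
E
```

```text
t 11.43 pos [732.1 198.9 183.5] F [-0.5  0.2 -0.4] w 0.8
[-95, -80, 68] exp [1.16 2.25] meas 0.89 1.08 ncc 0.88
[-95, 0, 68] exp [1.31 0.86] meas 1.36 0.31 ncc 0.98
[-110, 90, 68] exp [ 1.46 -0.58] meas 1.27 -0.82 ncc 0.99
```

View pics/both.png

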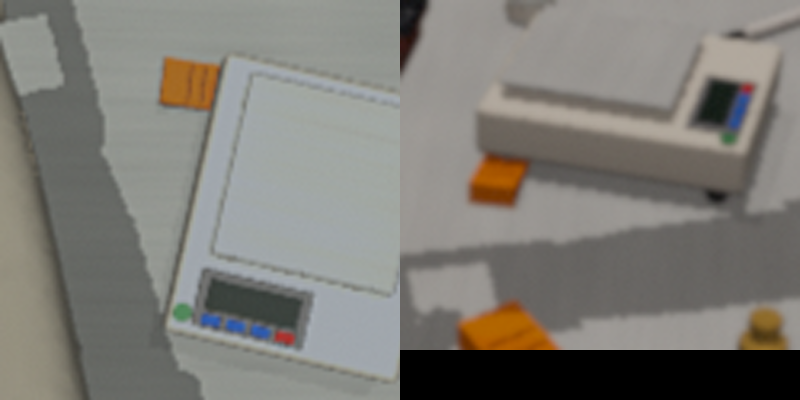

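Both views are clear. The wedge is under the far-left corner, with its back edge at left crop x≈160. The scale looks level and unmoved. I'll solve scale motion and tilt from both views, and the wedge position.

```bash
cat > mot.py <<'E'
from fit import *
import pickle
D=pickle.load(open('D0.pkl','rb'));p=np.array([495.3,-135.6,-.18])
M=np.array([(120,100,68),(120,-100,68),(-120,-100,68),(-120,100,68)]+[(28+a*77,b*77,86) for a in(1,-1) for b in(1,-1)]+[(-90,y,68) for y in(-20,20,50,80)],float)
N={n:cam(n) for n in('top','side')}
obs=[]
for n,d in N.items():
    g0,g1=(cv2.cvtColor(x['pixels'],cv2.COLOR_BGR2GRAY) for x in(D[n],d))
    e0=proj(D[n],Rt(p[2],.08).apply(M)+[p[0],p[1],0]).astype(np.float32)
    q,st,er=cv2.calcOpticalFlowPyrLK(g0,g1,e0.reshape(-1,1,2),None,winSize=(15,15),maxLevel=1)
    b,_,_=cv2.calcOpticalFlowPyrLK(g1,g0,q,None,winSize=(15,15),maxLevel=1)
    ok=(st.ravel()==1)&(np.abs(b.reshape(-1,2)-e0).max(1)<.3)&(er.ravel()<8)
    for i in np.where(ok)[0]: obs.append((n,i,q.reshape(-1,2)[i]-e0[i],e0[i]))
def pred(x,n,i):
    R=Ro.from_euler('z',p[2]+x[2])*Ro.from_rotvec([x[3],x[4],0])
    return proj(D[n],R.apply(M[i])+[p[0]+x[0],p[1]+x[1],x[5]])[0]
def f(x):
    z=x[5]; r=[pred(x,n,i)-e-dl for n,i,dl,e in obs]
    # soft prior: FR and NL feet on the table
    R=Ro.from_euler('z',p[2]+x[2])*Ro.from_rotvec([x[3],x[4],0])
    k=R.apply([[95,-80,0],[-95,80,0]])[:,2]+z
    return np.r_[np.ravel(r),k*2]
r=least_squares(f,[0,0,0,0,0,0],x_scale=[1,1,.01,.01,.01,1],loss='soft_l1',f_scale=.4);x=r.x
J=r.jac;sd=np.sqrt(np.diag(np.linalg.inv(J.T@J)))*.3
print(len(obs),'dx dy',x[:2].round(1),'dyaw',x[2].round(4),'tilt x,y',x[3:5].round(4),'+-',sd[3:5].round(4),'z',x[5].round(2),'rms px',np.sqrt(np.mean(r.fun**2)).round(2))
R=Ro.from_euler('z',p[2]+x[2])*Ro.from_rotvec([x[3],x[4],0]);o=np.array([p[0]+x[0],p[1]+x[1],x[5]])
print('dome',(R.apply([95,80,10])+o).round(1),'raised',(R.apply([-95,-80,0])+o).round(1),'check',(R.apply([-95,-80,68])+o).round(1))
d=N['top'];hsv=cv2.cvtColor(d['pixels'],cv2.COLOR_BGR2HSV);m=cv2.inRange(hsv,(5,120,90),(22,255,255));m[:,:255]=0;m[:170]=0;m[:,345:]=0;m[205:]=0
c=max(cv2.findContours(m,0,2)[0],key=cv2.contourArea);a=cv2.approxPolyDP(c,2,True).reshape(-1,2)
print('wedge top',a.tolist(),ray(d,a,21)[:,:2].round(1).tolist())
E
python3 mot.py
```

```text
18 dx dy [ 0.9 -1.1] dyaw -0.0012 tilt x,y [ 0.0011 -0.0007] +- [0.0049 0.0041] z -0.01 rms px 0.92
dome [604.1 -75.2  10.1] raised [ 3.884e+02 -1.983e+02 -2.000e-01] check [ 388.3 -198.4   67.8]
wedge top [[307, 178], [305, 191], [320, 193], [323, 181]] [[631.3, -19.3], [594.7, -14.4], [590.0, -56.3], [623.8, -64.1]]
```

```bash
python3 - <<'E'
from fit import *
import pickle
D=pickle.load(open('D0.pkl','rb'));S=D['side'];T=D['top']
full=lambda a,k,o:(np.array(a,float)+.5)/k-.5+np.array(o)
print(ray(S,full([(72,200),(117,205)],10/3,(225,150)),0).round(1),ray(S,full([(75,180),(121,187)],10/3,(225,150)),21).round(1))
print(ray(T,full([(166,58),(160,104)],3.2,(255,160)),21).round(1))
E
python3 w.py 388 -198 110 -6.8
```

```text
[[631.4 -20.8   0. ]
 [592.  -16.7   0. ]] [[628.7 -20.4  21. ]
 [588.5 -13.2  21. ]]
[[631.8 -18.   21. ]
 [591.5 -13.5  21. ]]
t 11.68 pos [726.4 194.1 176.9] F [ 0.7 -0.6 -0.4] w 0.6
R
 [[-0.012  0.993 -0.116]
 [ 0.008 -0.115 -0.993]
 [-1.    -0.012 -0.007]]
shift mm tool [  67.5 -290.   429. ] shift after turn [  66.9 -289.6  429.4] turn deg [ 0.2 -0.4  0.7]
```

By both views the wedge back is at about y=-17, with the dome about 58–61 mm from the tip. That is a few mm past nominal but within tolerance. Estimated tilt is about 0.001 ± 0.005 rad. Next is the press check.

Request:
carry_out(
  commands=[
    [0,-0.034,0.05,0,0,0.5],
    [0,-0.034,0.05,0,0,0],
    [0,-0.034,0.05,0,0,0],
    [0,-0.034,0.05,0,0,0],
    [0,-0.034,0.05,0,0,0],
    [0,-0.034,0.05,0,0,0],
    [0,-0.034,0.05,0,0,0],
    [0,-0.034,0.05,0,0,0],
  ],
)

```text
t: 12.68
ee_pos: [393.5, -176.2, 168.0]
orientation: [1.29, 1.171, -1.308]
ft_force: [1.5, -0.9, 0.5]
width: 0.3
```

```bash
python3 w.py 388 -198 85 -6.8
```

```text
t 12.68 pos [ 393.5 -176.2  168. ] F [ 1.5 -0.9  0.5] w 0.3
R
 [[-0.02   0.993 -0.117]
 [ 0.007 -0.117 -0.993]
 [-1.    -0.021 -0.005]]
shift mm tool [83.  -1.1 22.7] shift after turn [83.  -2.9 22.3] turn deg [ 0.1 -0.3  1.2]
```

Request:
carry_out(
  commands=[
    [0.01,0,0.008,0,0,1],
    [0.025,0,0.003,0,0,0],
    [0.02,0,0,0,0,0],
    [0.01,0,0,0,0,0],
    [0,0,0,0,0,0],
  ],
)

```text
t: 13.3
ee_pos: [380.8, -188.7, 98.7]
orientation: [1.305, 1.16, -1.309]
ft_force: [1.1, -0.5, -0.5]
width: 0.5
```

```bash
python3 w.py 388 -198 72 -6.8
```

```text
t 13.3 pos [ 380.8 -188.7   98.7] F [ 1.1 -0.5 -0.5] w 0.5
R
 [[-0.011  0.991 -0.13 ]
 [ 0.009 -0.13  -0.992]
 [-1.    -0.012 -0.007]]
shift mm tool [26.6  8.6  8.5] shift after turn [26.7  8.2  8.4] turn deg [-0.7 -0.4  0.7]
```

Request:
carry_out(
  commands=[
    [0.008,0.006,0.003,0,0,0],
    [0.008,0.002,0,0,0,0],
    [0.005,0,0,0,0,0],
    [0,0,0,0,0,0],
  ],
)

```text
t: 13.8
ee_pos: [389.6, -193.0, 77.2]
orientation: [1.305, 1.158, -1.308]
ft_force: [0.4, -0.6, 0.6]
width: 0.6
```

Request:
carry_out(
  commands=[
    [0.002,0,0,0,0,0],
    [0.002,0,0,0,0,0],
  ],
)

```text
t: 14.05
ee_pos: [389.8, -193.0, 73.2]
orientation: [1.305, 1.157, -1.307]
ft_force: [0.0, 0.3, 0.5]
width: 0.9
```

Request:
carry_out(
  commands=[
    [0.002,0,0,0,0,0],
    [0.002,0,0,0,0,0],
  ],
)

```text
t: 14.3
ee_pos: [389.8, -193.0, 69.1]
orientation: [1.305, 1.157, -1.307]
ft_force: [-0.3, 0.4, -0.2]
width: 0.7
```

Request:
carry_out(
  commands=[
    [0.0015,0,0,0,0,0],
  ],
)

```text
t: 14.42
ee_pos: [389.8, -193.0, 67.7]
orientation: [1.305, 1.157, -1.307]
ft_force: [-4.0, -0.1, 19.4]
width: 0.7
```

Request:
carry_out(
  commands=[
    [0.0015,0,0,0,0,0],
  ],
)

```text
t: 14.55
ee_pos: [389.8, -193.1, 67.4]
orientation: [1.305, 1.157, -1.307]
ft_force: [-8.5, 2.5, 38.8]
width: 0.5
```

Contact came at z = 67.7 mm, exactly the level height, and it is stiff: 39 N with only 0.3 mm of give. I'll ease off a little, hold, then leave.

Request:
carry_out(
  commands=[
    [0.0,0,0,0,0,0],
    [0.0003,0,0,0,0,0],
    [0.0003,0,0,0,0,0],
  ],
)

```text
t: 14.92
ee_pos: [389.8, -193.0, 67.9]
orientation: [1.305, 1.157, -1.307]
ft_force: [-1.3, -0.0, 8.0]
width: 0.3
```

Request:
carry_out(
  commands=[
    [-0.005,0,0,0,0,0],
    [-0.02,0,0,0,0,0],
    [-0.04,0,0,0,0,0],
    [-0.05,-0.02,0.04,0,0,0],
    [-0.02,-0.02,0.05,0,0,0],
    [0,-0.02,0.05,0,0,0],
    [0,-0.02,0.05,0,0,0],
    [0,0,0,0,0,0],
  ],
)

```text
t: 15.92
ee_pos: [286.9, -376.2, 205.0]
orientation: [1.3, 1.154, -1.306]
ft_force: [0.4, 0.7, 0.3]
width: 0.7
```

```bash
python3 w.py|head -1; python3 mot.py
```

```text
t 15.93 pos [ 286.9 -376.2  205. ] F [0.4 0.7 0.3] w 0.7
20 dx dy [-0.1 -2.1] dyaw -0.0116 tilt x,y [-0.0037  0.0034] +- [0.0039 0.0033] z -0.01 rms px 0.47
dome [603.7 -77.3   9.4] raised [ 386.7 -198.2    0.6] check [ 387.  -198.    68.6]
wedge top [[307, 178], [305, 191], [320, 193], [323, 181]] [[631.3, -19.3], [594.7, -14.4], [590.0, -56.3], [623.8, -64.1]]
```

The fit is level within noise (about 0.005 rad). A slower press will show whether any free play is left.

```bash
python3 w.py 389.8 -193 72 -6.8
```

```text
t 16.02 pos [ 287.8 -373.5  204.4] F [-0.4  0.3 -0.2] w 0.7
R
 [[-0.008  0.992 -0.123]
 [ 0.005 -0.123 -0.992]
 [-1.    -0.009 -0.004]]
shift mm tool [ 132.5   80.1 -191.1] shift after turn [ 132.4   79.9 -191.3] turn deg [-0.3 -0.2  0.5]
```

Request:
carry_out(
  commands=[
    [0,0.02,-0.048,0,0,0.5],
    [0,0.02,-0.048,0,0,0],
    [0.02,0.02,-0.048,0,0,0],
    [0.03,0.012,-0.028,0,0,0],
    [0.03,0,0,0,0,0],
    [0.02,0,0,0,0,0],
    [0,0,0,0,0,0],
  ],
)

```text
t: 16.9
ee_pos: [385.0, -196.5, 102.5]
orientation: [1.295, 1.158, -1.288]
ft_force: [0.1, -0.5, -0.1]
width: 0.0
```

```bash
python3 w.py 389.8 -193 71 -6.8
```

```text
t 16.9 pos [ 385.  -196.5  102.5] F [ 0.1 -0.5 -0.1] w 0.0
R
 [[ 0.001  0.994 -0.111]
 [ 0.005 -0.111 -0.994]
 [-1.     0.    -0.005]]
shift mm tool [31.5  4.4 -3.9] shift after turn [31.5  4.4 -4.1] turn deg [ 0.4 -0.3 -0. ]
```

Request:
carry_out(
  commands=[
    [0.012,0.002,0,0,0,0],
    [0.01,0.002,0,0,0,0],
    [0.006,0,0,0,0,0],
    [0.003,0,0,0,0,0],
    [0,0,0,0,0,0],
  ],
)

```text
t: 17.52
ee_pos: [390.4, -196.7, 71.1]
orientation: [1.295, 1.156, -1.286]
ft_force: [-0.6, 0.1, -0.5]
width: 0.9
```

Request:
carry_out(
  commands=[
    [0.001,0,0,0,0,0],
    [0,0,0,0,0,0],
  ],
)

```text
t: 17.77
ee_pos: [390.6, -197.0, 70.4]
orientation: [1.295, 1.155, -1.286]
ft_force: [0.3, 0.5, -0.0]
width: 0.4
```

Request:
carry_out(
  commands=[
    [0.001,0,0,0,0,0],
    [0.0003,0,0,0,0,0],
  ],
)

```text
t: 18.02
ee_pos: [390.7, -197.1, 69.3]
orientation: [1.296, 1.154, -1.286]
ft_force: [0.3, -0.1, -0.3]
width: 0.2
```

Request:
carry_out(
  commands=[
    [0.0005,0,0,0,0,0],
  ],
)

```text
t: 18.15
ee_pos: [390.8, -197.1, 68.8]
orientation: [1.295, 1.154, -1.286]
ft_force: [0.2, -0.3, -0.5]
width: 0.4
```

Request:
carry_out(
  commands=[
    [0.0005,0,0,0,0,0],
  ],
)

```text
t: 18.27
ee_pos: [390.8, -197.1, 68.3]
orientation: [1.295, 1.154, -1.286]
ft_force: [0.8, 0.3, -0.1]
width: 0.2
```

Request:
carry_out(
  commands=[
    [0.0004,0,0,0,0,0],
  ],
)

```text
t: 18.4
ee_pos: [390.8, -197.1, 68.0]
orientation: [1.295, 1.154, -1.286]
ft_force: [-1.9, -0.1, 5.8]
width: 0.4
```

Request:
carry_out(
  commands=[
    [0.0004,0,0,0,0,0],
  ],
)

```text
t: 18.52
ee_pos: [390.8, -197.2, 67.9]
orientation: [1.295, 1.154, -1.286]
ft_force: [-2.9, 1.1, 10.1]
width: 0.4
```

There is no contact at 68.3 mm, then 6 and 10 N at 68.0 and 67.9 mm. The foot is down and there is no free play. I'll hold briefly, then leave.

Request:
carry_out(
  commands=[
    [0.0004,0,0,0,0,0],
    [0.0003,0,0,0,0,0],
    [0.0003,0,0,0,0,0],
  ],
)

```text
t: 18.9
ee_pos: [390.8, -197.1, 68.0]
orientation: [1.295, 1.154, -1.286]
ft_force: [-2.1, 1.8, 6.5]
width: 0.3
```

Request:
carry_out(
  commands=[
    [-0.005,0,0,0,0,0],
    [-0.02,0,0,0,0,0],
    [-0.04,0,0,0,0,0],
    [-0.05,-0.02,0.04,0,0,0],
    [-0.02,-0.02,0.05,0,0,0],
    [0,-0.02,0.05,0,0,0],
    [0,0,0,0,0,0],
    [0,0,0,0,0,0],
  ],
)

```text
t: 19.9
ee_pos: [315.2, -331.6, 205.1]
orientation: [1.292, 1.152, -1.285]
ft_force: [-0.3, 0.7, 0.2]
width: 0.9
```

```bash
python3 w.py|head -1; python3 mot.py; python3 - <<'E'
from h import *
cv2.imwrite('pics/end.png',cam('top')['pixels'])
E
```

```text
t 19.9 pos [ 315.2 -331.6  205.1] F [-0.3  0.7  0.2] w 0.9
20 dx dy [-0.1 -2.2] dyaw -0.0117 tilt x,y [-0.0039  0.0035] +- [0.0039 0.0033] z -0.01 rms px 0.47
dome [603.8 -77.4   9.3] raised [ 386.7 -198.3    0.6] check [ 387.  -198.    68.6]
wedge top [[307, 178], [305, 191], [320, 193], [323, 181]] [[631.3, -19.3], [594.7, -14.4], [590.0, -56.3], [623.8, -64.1]]
```

View pics/end.png

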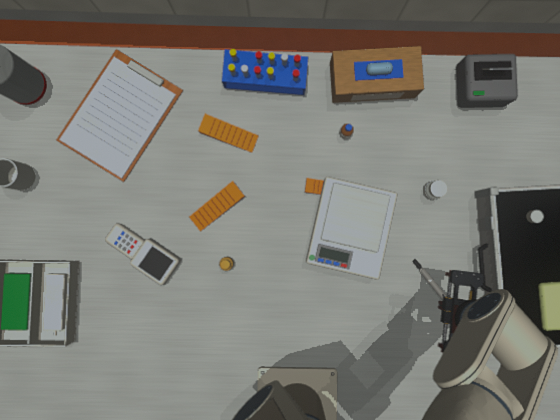

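The wedge sits under the far-left corner at (314,186). The scale and the other objects are where they were, and the hand is clear. I'll hand the job in.

```bash
python3 -c "
from workcell import ctrl
print(ctrl.close_job())"
```

```text
the job is handed in; nothing more can be done
None
```

The wedge is under the far-left foot, the scale stands level and firm on it, and the job is handed in. I turned the smallest wedge slightly to aim it at the bare foot, then pushed it in with closed fingertips. I pressed the near right corner twice, then took the hand away.

**Press check:** Contact came at z of about 68.0 mm, which is the height of a level case top. It was stiff, with no free play. The first press peaked at 39 N, which was more than needed.

**Camera check:**
- **Tilt:** about 0.005 ± 0.005 rad.
- **Scale position:** shifted about 2 mm, and turned about 0.01 rad.
- **Other things:** all looked undisturbed in the last top view.

**Disagreements:**
- **Near right foot:** the image fit put it about 0.6 mm up, but the press showed it down on the table. I trusted the press.
- **Dome position:** the measured wedge position puts the dome about 58–62 mm from the tip, a few mm past the nominal 55. I judged this within tolerance and left it.
- **Push force:** it rose only from about 7 N to 9 N as the scale came level, less clearly than the task text suggests.

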